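# Open the stock rail: release the ratchet stop and push it back

### The job

Make room on the stock rail for more cartons: press the red ratchet release paddle down and, keeping it down, push the blue sliding stop along its bar away from the cartons, all the way back to the yellow end block. Then let go so that the paddle springs up and move clear. It is fingertip work: nothing needs grasping or may be lifted. Leave the cartons on the rail and the other goods where they stand.

Things in the scene. Friction and masses are not known exactly. Their poses are not given: they have to be found in the camera images.
- rail: Stock rail fixed to the bench: steel base tray 130 (x) x 400 (y) x 10 mm. Origin: centre of the tray's underside, on the bench. Its y axis runs along the bar, from the fixed grey cheek (y = -200 mm) to the yellow end block (y = +174 to +200 mm, top at z = 72 mm). The bar (16 mm wide, z = 35 to 55 mm) runs along y at x = +45 mm, saw teeth underneath. Cartons stand on the tray at the -x side of the bar, between the cheek and the stop. Its place and yaw differ from run to run.
- stop (a joint): Blue sliding stop on the bar, m along the rail's +y. 0 is nearest the cartons, 0.144 is fully back against the end block. Weighs 0.5 kg, slides with about 3 N of friction when released. While the paddle is up, the ratchet blocks motion towards larger values (a play of up to 8 mm until a tooth catches); it can always slide towards smaller values. Teeth are absent above about 0.12. The limit at 0.144 is hard.
- release (a joint): Red release paddle on top of the stop, m pressed down (rail's -z): up at 0 (at rest 0 to 0.004, as the pawl may ride on a tooth), hard stop at 0.010. The ratchet is free once pressed past 0.005. The spring asks about 2.8 N at 0 and 7 N at 0.010, and lifts the paddle when let go; near the yellow end block it returns to 0.
- release_top (a point): Centre of the paddle's top face, moving with it; axes as the rail's. The paddle measures 46 (x) x 46 (y) mm; its top is 96 mm above the bench when up. It is free from above and from the -y and both x sides; the push plate stands 2 mm beyond its +y edge.
- stop_push (a point): Centre of the upright push plate's face that looks to the rail's -y (towards the cartons' end), 115 mm above the bench; axes as the rail's. The plate is part of the blue stop: 50 mm wide (x), 8 mm thick (y), from below the paddle up to 143 mm above the bench; it lies 25 mm in +y from the paddle's centre. A fingertip that presses the paddle and moves along +y bears on this face. The stop's lower jaw plate reaches over the tray at the -x side, up to 75 mm above the bench.
- rail_end (a point): Point on the yellow end block's face (rail y = +174 mm) over the bar's centre line, at the block's top, 72 mm above the bench; the stop's back (8 mm behind stop_push) meets this face at the end of its travel.
- carton0: Brown carton 70 (rail x) x 44 (rail y) x 72 mm standing in the row on the tray, number 1 from the cheek. Origin: centre of its underside. Loose: leave it where it is.
- carton1: White carton 70 (rail x) x 44 (rail y) x 72 mm standing in the row on the tray, number 2 from the cheek. Origin: centre of its underside. Loose: leave it where it is.
- carton2: Brown carton 70 (rail x) x 44 (rail y) x 72 mm standing in the row on the tray, number 3 from the cheek. Origin: centre of its underside. Loose: leave it where it is.
- brass_tee: Brass tee fitting, 70 x 63 x 34 mm, lying on the bench beyond the rail. Origin: underside, middle. Bystander, loose: leave it where it is.
- screwdriver: Screwdriver with a yellow handle, lying on the bench on the robot's side of the rail. Origin: underside, middle. Bystander, loose: leave it where it is.
- blue_box: Blue plastic box 75 x 60 x 85 mm. Origin: centre of its underside. Bystander, loose: leave it where it is.
- white_box: White carton 65 x 50 x 50 mm. Origin: centre of its underside. Bystander, loose: leave it where it is.
- sensor_head: Round grey sensor head, 76 mm across, 48 mm high, with a black gland at its side. Origin: centre of its underside. Bystander, loose: leave it where it is.
There are look-alikes about, which are no part of the job. Leave any green or purple look-alike of the carton0 alone. What is shaped like the carton1 but green or orange is not meant.

How it is judged:
On the way, in this order (a step that is already met when the one before it is completed fails the run):
1. the release paddle is pressed down while the stop is still where it started (value of joint release above 0.005 m and distance of stop_push from where it was at the start of the episode below 0.02 m), for 0.04 s.
2. the stop is pushed fully back to the yellow end block (value of joint stop above 0.138 m), for 0.1 s.
At the end, for the whole second after the job is handed in: The stop is within 6 mm of the end of its travel at the yellow end block and at rest, the paddle has sprung up (less than 3 mm down), the cartons stand upright on the rail within 12 mm of where they started, and the other loose things lie within 25 mm of where they started (value of joint stop above 0.138 m and value of joint release below 0.003 m and velocity of joint stop between -0.01 and 0.01 m/s and angle between each of carton0, carton1, carton2's own z axis and vertical below 0.15 rad and distance of each of carton0, carton1, carton2 from where it was at the start of the episode below 0.012 m and distance of each of brass_tee, screwdriver, blue_box, white_box, sensor_head from where it was at the start of the episode below 0.025 m); the robot touches nothing.
It fails at once if a carton of the row is shifted or lifted by more than 12 mm, or tipped (distance of any of carton0, carton1, carton2 from where it was at the start of the episode above 0.012 m or angle between any of carton0, carton1, carton2's own z axis and vertical above 0.2 rad).
It fails at once if another thing on the bench is shifted or lifted by more than 25 mm (distance of any of brass_tee, screwdriver, blue_box, white_box, sensor_head from where it was at the start of the episode above 0.025 m).
It also fails if it takes over 35 s, if anything falls off the work surface, if the arm or the gripper's body presses on something with over 40 N, if the wrist force passes 120 N, or if a joint passes its speed limit or range.

### The arm

A 7-joint arm with a two-finger parallel gripper is mounted at the origin on the work surface. World frame = base frame: x ahead of the robot, y to its left, z up, the work surface at z = 0. Lengths are in m, angles in rad, forces in N, time in s.
With the tool pointing down it reaches from about 0.4 to 0.85 m from the base axis. Payload 10.4 kg.
Tool frame: the origin (TCP) lies on the centre line of the jaws, within the pads' length; the fingertips stand 11 mm ahead of it and the grasp point (between the pads) lies 8 mm behind it (ctrl.tips_ahead is the distance from the TCP to the fingertips, in m); z points along the fingers, y is the line along which they close (so a half turn about z gives the same grasp; the last joint's range is limited). The gripper opens to 85 mm and grips with 20 to 120 N. Pads are 22 mm wide; open, the fingers measure 114 mm over their backs; the gripper's body (76 mm by 85 mm) begins 54 mm behind the grasp point. The pads swing forward as they close: fully open they stand 13 mm farther back than shut.
Start: joints at [-1.235, 0.332, -0.065, 1.46, 0.022, 1.35, -0.088], TCP at [0.219, 0.585, 0.242] pointing down, gripper open.
Joint ranges: [-2.6, 2.6], [-0.5, 2.12], [-1.47, 1.34], [0.16, 2.42], [-1.27, 4.41], [0.06, 2.06], [-2.6, 2.6]. Speed limits (rad/s): [2.22, 2.22, 2.79, 2.79, 3.14, 3.14, 3.14].

### API

Orientations are given as a unit quaternion [x, y, z, w].
In Python, from rig import ctrl, optics, order gives the robot as it stands. The module is installed in compiled form; this text tells all that it offers.
- The arm moves only by the tool move_arm, never from a script. Its argument "increments" is a list of rows, each an object of numbers: "tx", "ty", "tz": the shift along the tool's x, y, z in mm; "ax", "ay", "az": the turn, a rotation vector about the tool's x, y, z in rad. A call has 1 to 12 rows; each row is the pose to reach, as a shift and turn from the pose commanded when the call began, along the tool's axes at that moment; what a row does not reach only later rows make up. A row lasts 1/10 s, in which the tool goes at most 50 mm and 8.59 degrees, less where a joint would pass 70% of its speed; a pose out of reach is approached as far as the arm can. A call with a gripper value outside its range is refused whole. "gripper" is the opening, from -1 (shut) to 1 (fully open), set as the call begins (left out, the last holds). The fingers move at their own pace and stop on an object; the grip force is fixed at half the most. Time passes only in rows, so rows that repeat a pose let the fingers close. It gives the time, the measured TCP pose, the force, the opening and the grip force at its end, in the units of the state.
- ctrl.read_state(): the state, without advancing time (a new reading comes with each control period).
- optics.grab_frame(name): name is "side" or "top"; returns the picture (480x640x3 uint8, red, green, blue); there is no depth.
- optics.get_calibration(name): a dict with "intrinsics" (3x3 intrinsics, pixels), "distortion" ([k1, k2, p1, p2, k3] as OpenCV has them; the pictures are not rectified), "extrinsics" (4x4, takes a point from camera to world coordinates). Camera axes: x right, y up, looking along -z (the intrinsics and any distortion apply to the point x, -y, -z); pixel columns grow to the right and rows downward; lengths in m; the calibration is good to about 2 mm. A picture is of the moment at which its call begins. get_calibration takes no time and is no camera call.
- order.job_done(): hands the job in; it is judged then, once.
The state is a dict: "t": time; "qpos": joint angles; "joint_vel": joint speeds; "effort": joint torques, N m; "tcp_pos": TCP position; "ee_rot": TCP orientation; "wrist_force": force on the tool from outside, world axes, zero at the start; "torque": the same for the moment, N m; "opening": opening from 0.0 (shut) to 1.0 (fully open); "grip_force": force on a finger pad.
Only numpy, scipy, OpenCV 4.12 (cv2) and the standard library are available. Lean on these libraries where they do the work, as an engineer would, in place of code of your own. Each camera call takes 0.05 s, during which the arm holds its last target. There are 200 camera calls.

## Working session

There is one attempt and no reset: what is moved stays moved. The work goes in short steps, Python scripts to look and compute and a tool call to move; the robot and the scene stay as the last step left them, time stands still between calls to the robot, and variables do not carry over. Pictures are saved under pics/ and viewed, at most 10 in all, crops included, and the job is handed in when it is done.

Besides the shell and the picture viewer there is one more tool, called as name(argument=value, ...), one argument or row to a line, values as JSON. move_arm: Moves the arm, as the interface text tells. Its arguments: {"type":"object","properties":{"increments":{"type":"array","items":{"type":"object","properties":{"tx":{"type":"number"},"ty":{"type":"number"},"tz":{"type":"number"},"ax":{"type":"number"},"ay":{"type":"number"},"az":{"type":"number"}}}},"gripper":{"type":"number"}},"required":["increments"]}

```bash
mkdir -p pics
cat > h.py <<'E'
import numpy as np, cv2
from rig import ctrl, optics, order
def ray(cam,uv):
    c=optics.get_calibration(cam);K=np.array(c["intrinsics"]);d=np.array(c["distortion"]);T=np.array(c["extrinsics"])
    p=cv2.undistortPoints(np.array(uv,float).reshape(-1,1,2),K,d).reshape(-1,2)
    v=np.c_[p[:,0],-p[:,1],-np.ones(len(p))]@T[:3,:3].T
    return T[:3,3],v
def onz(cam,uv,z):
    o,v=ray(cam,uv); return o+v*((z-o[2])/v[:,2])[:,None]
def proj(cam,P):
    c=optics.get_calibration(cam);K=np.array(c["intrinsics"]);d=np.array(c["distortion"]);T=np.array(c["extrinsics"])
    q=(np.atleast_2d(P)-T[:3,3])@T[:3,:3]; q=q*[1,-1,-1]
    return cv2.projectPoints(q,np.zeros(3),np.zeros(3),K,d)[0].reshape(-1,2)
def snap(cam,name):
    im=cv2.cvtColor(optics.grab_frame(cam),cv2.COLOR_RGB2BGR); cv2.imwrite(f"pics/{name}.png",im); return im
E
python3 - <<'E'
from h import *
for c in("top","side"):
    snap(c,c+"0"); print(c,np.array(optics.get_calibration(c)["extrinsics"]).round(3).tolist())
s=ctrl.read_state(); print(s["t"],s["tcp_pos"],s["ee_rot"],s["wrist_force"],ctrl.tips_ahead)
E
```

```text
top [[-0.007, 0.998, -0.058, 0.443], [-1.0, -0.007, -0.01, -0.017], [-0.01, 0.058, 0.998, 1.379], [0.0, 0.0, 0.0, 1.0]]
side [[0.707, 0.406, -0.579, -0.224], [-0.707, 0.41, -0.576, -0.779], [0.004, 0.817, 0.577, 0.841], [0.0, 0.0, 0.0, 1.0]]
0.1 [0.2193368  0.58489434 0.24161228] [ 1.78420515e-01  9.83954127e-01 -6.23206831e-04 -8.98665075e-05] [0.40681849 0.71971689 0.16443158] 0.011
```

View pics/top0.png

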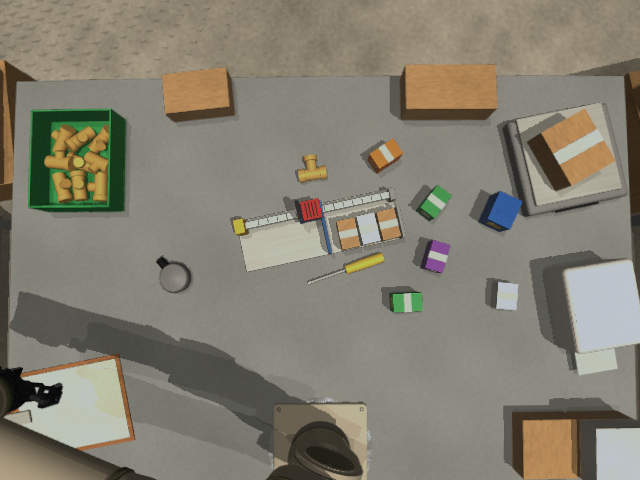

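View pics/side0.png

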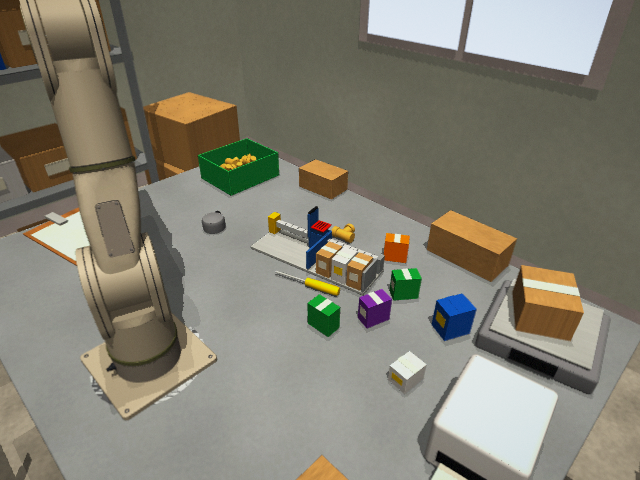

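The top view shows the red paddle at about (311,210), the yellow end block at (239,227) and the cartons right of the stop. The side view confirms this, with the paddle at (320,226) and the block at (274,222).

Run:
```python
from h import *
t=cv2.imread("pics/top0.png");s=cv2.imread("pics/side0.png")
def blob(im,lo,hi,box):
    x0,y0,x1,y1=box;h=cv2.cvtColor(im,cv2.COLOR_BGR2HSV)
    m=np.zeros(h.shape[:2],np.uint8);m[y0:y1,x0:x1]=cv2.inRange(h,lo,hi)[y0:y1,x0:x1]
    p=np.argwhere(m)[:,::-1].astype(np.float32);r=cv2.minAreaRect(p);return r,len(p),cv2.boxPoints(r)
red=((0,150,60),(8,255,255))
r,n,b=blob(t,*red,(290,190,330,230));print("red top",r,n);P=onz("top",[r[0]],.095)[0];print(P, onz("top",b,.095).round(3).tolist())
r2,n2,_=blob(s,*red,(300,210,340,240));print("red side",r2,n2);print(onz("side",[r2[0]],.095))
r,n,b=blob(t,(20,120,80),(35,255,255),(225,210,255,240));print("yel",r,n);Y=onz("top",[r[0]],.072)[0];print(Y,onz("top",b,.072).round(3).tolist())
# bar ends & tray long edge for yaw
d=Y-P;print("yaw of rail y dir (from world y, +ccw)",np.degrees(np.arctan2(-d[0],d[1])),np.hypot(*d[:2]))
e=onz("top",[[248,271],[398,239]],.01);print(e);d=e[0]-e[1];print(np.degrees(np.arctan2(-d[0],d[1])))
c=np.hstack([cv2.resize(t[170:290,220:420],(800,480),interpolation=cv2.INTER_CUBIC)]);cv2.imwrite("pics/c0.png",c)
```

```text
red top ((310.6170959472656, 209.04632568359375), (18.92746353149414, 18.648090362548828), 77.90524291992188) 296
[0.59261514 0.01831361 0.095     ] [[0.61, 0.045, 0.095], [0.619, 0.001, 0.095], [0.575, -0.008, 0.095], [0.566, 0.035, 0.095]]
red side ((320.5500183105469, 225.85000610351562), (17.392526626586914, 10.119288444519043), 18.434947967529297) 136
[[0.58901509 0.0166217  0.095     ]]
yel ((239.45001220703125, 226.85003662109375), (17.076295852661133, 12.332881927490234), 71.56504821777344) 183
[0.55357213 0.19074911 0.072     ] [[0.569, 0.211, 0.072], [0.578, 0.183, 0.072], [0.539, 0.17, 0.072], [0.529, 0.198, 0.072]]
yaw of rail y dir (from world y, +ccw) 12.75785089131175 0.1768003298218526
[[ 0.44739618  0.17886905  0.01      ]
 [ 0.52519831 -0.19851916  0.01      ]]
11.648862153243527
```

View pics/c0.png

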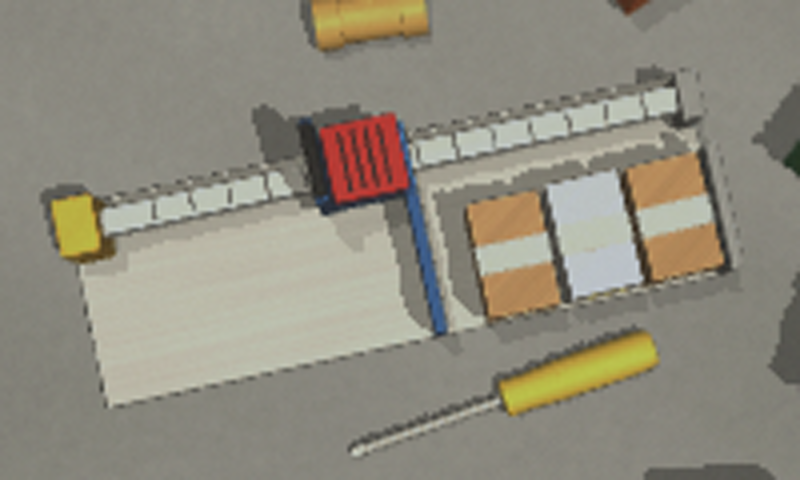

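The crop shows the bar's yaw is about 12° (rail +y points to world +y, leaning to -x), with the paddle centre near (0.592, 0.0175). I'll shut the gripper and go above the paddle with tool x along the rail's +y.

move_arm(
  gripper=-1,
  increments=[
    {"tx": -40, "ty": -29, "az": 0.08},
    {"tx": -80, "ty": -58, "az": 0.16},
    {"tx": -118, "ty": -86, "az": 0.24},
    {"tx": -156, "ty": -114, "az": 0.32},
    {"tx": -195, "ty": -142, "az": 0.4},
    {"tx": -234, "ty": -171, "az": 0.48},
    {"tx": -273, "ty": -199, "az": 0.56},
    {"tx": -312, "ty": -228, "az": 0.64},
    {"tx": -351, "ty": -256, "az": 0.72},
    {"tx": -390, "ty": -285, "az": 0.8},
    {"tx": -429, "ty": -313, "az": 0.88},
    {"tx": -468, "ty": -342, "az": 0.96},
  ],
)

```text
validation failed for argument at $.in...
```

```bash
cat > g.py <<'E'
from h import *
from scipy.spatial.transform import Rotation as R
import sys
s=ctrl.read_state();M=R.from_quat(s["ee_rot"]).as_matrix()
a=np.radians(12.2);u=np.array([-np.sin(a),np.cos(a),0])
g=np.array(eval(sys.argv[1])) if len(sys.argv)>1 else np.array([.592,.0175,.2])
print(s["t"],s["tcp_pos"].round(4),"F",s["wrist_force"].round(1),"open",s["opening"])
print("shift mm",(1000*M.T@(g-s["tcp_pos"])).round(1),"rail dir in tool",(M.T@u).round(3))
D=np.c_[u,np.cross([0,0,-1],u),[0,0,-1]];print("turn",R.from_matrix(M.T@D).as_rotvec().round(3))
E
python3 g.py
```

```text
0.1 [0.2193 0.5849 0.2416] F [0.4 0.7 0.2] open 0.9996390511895108
shift mm [-548.2 -400.4   42.1] rail dir in tool [ 0.541  0.841 -0.001]
turn [-0.001  0.001  0.999]
```

move_arm(
  gripper=-1,
  increments=[
    {"tx": -40, "ty": -29, "tz": 0, "ax": 0, "ay": 0, "az": 0.08},
    {"tx": -80, "ty": -58, "tz": 0, "ax": 0, "ay": 0, "az": 0.16},
    {"tx": -118, "ty": -86, "tz": 0, "ax": 0, "ay": 0, "az": 0.24},
    {"tx": -156, "ty": -114, "tz": 0, "ax": 0, "ay": 0, "az": 0.32},
    {"tx": -195, "ty": -142, "tz": 0, "ax": 0, "ay": 0, "az": 0.4},
    {"tx": -234, "ty": -171, "tz": 0, "ax": 0, "ay": 0, "az": 0.48},
    {"tx": -273, "ty": -199, "tz": 0, "ax": 0, "ay": 0, "az": 0.56},
    {"tx": -312, "ty": -228, "tz": 0, "ax": 0, "ay": 0, "az": 0.64},
    {"tx": -351, "ty": -256, "tz": 0, "ax": 0, "ay": 0, "az": 0.72},
    {"tx": -390, "ty": -285, "tz": 0, "ax": 0, "ay": 0, "az": 0.8},
    {"tx": -429, "ty": -313, "tz": 0, "ax": 0, "ay": 0, "az": 0.88},
    {"tx": -468, "ty": -342, "tz": 0, "ax": 0, "ay": 0, "az": 0.96},
  ],
)

```text
t: 1.3
tcp_pos: [0.5382, 0.099, 0.2422]
ee_rot: [0.614, 0.789, 0.0, -0.0]
wrist_force: [0.7, 1.9, -0.4]
opening: -0.002
grip_force: 0.0
```

```bash
python3 g.py
```

```text
1.3 [0.5382 0.099  0.2422] F [ 0.7  1.9 -0.4] open -0.001961701010515342
shift mm [-92.2  32.1  42.2] rail dir in tool [0.999 0.036 0.   ]
turn [ 0.    -0.     0.036]
```

move_arm(
  increments=[
    {"tx": -30, "ty": 11, "tz": 0, "ax": 0, "ay": 0, "az": 0.02},
    {"tx": -60, "ty": 22, "tz": 0, "ax": 0, "ay": 0, "az": 0.036},
    {"tx": -92, "ty": 32, "tz": 20, "ax": 0, "ay": 0, "az": 0.036},
    {"tx": -92, "ty": 32, "tz": 42, "ax": 0, "ay": 0, "az": 0.036},
    {"tx": -92, "ty": 32, "tz": 42, "ax": 0, "ay": 0, "az": 0.036},
    {"tx": -92, "ty": 32, "tz": 42, "ax": 0, "ay": 0, "az": 0.036},
  ],
)

```text
t: 1.9
tcp_pos: [0.5911, 0.0203, 0.2003]
ee_rot: [0.626, 0.779, -0.0, -0.0]
wrist_force: [1.3, -0.0, 0.5]
opening: -0.002
grip_force: 0.0
```

```bash
python3 g.py
python3 - <<'E'
from h import *
t=snap("top","t1");s=snap("side","s1")
a=cv2.resize(t[140:290,220:420],(400,300),interpolation=3);b=cv2.resize(s[140:290,220:420],(400,300),interpolation=3)
cv2.imwrite("pics/c1.png",np.hstack([a,b]))
p=ctrl.read_state()["tcp_pos"];p[2]-=.011;print(proj("side",p),proj("top",p))
E
```

```text
1.9 [0.5911 0.0203 0.2003] F [ 1.3 -0.   0.5] open -0.0019489702970634012
shift mm [-2.9  0.2  0.3] rail dir in tool [1.    0.004 0.   ]
turn [-0.001 -0.     0.004]
[[320.50516351 197.20080619]] [[308.35786266 204.3991984 ]]
```

View pics/c1.png

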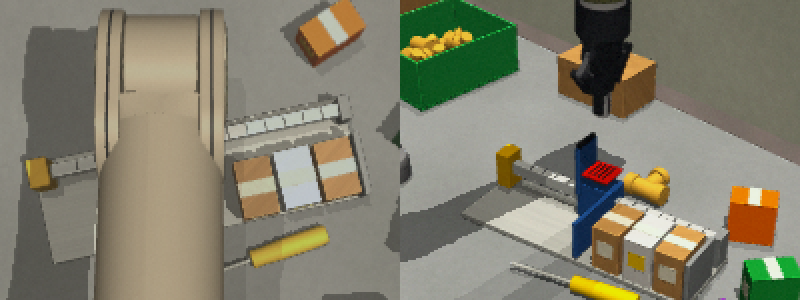

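The side view shows the shut tips at crop (600,115), directly above the paddle at crop (603,172). Now descending.

move_arm(
  increments=[
    {"tx": -3, "ty": 0, "tz": 30, "ax": 0, "ay": 0, "az": 0},
    {"tx": -3, "ty": 0, "tz": 60, "ax": 0, "ay": 0, "az": 0},
    {"tx": -3, "ty": 0, "tz": 80, "ax": 0, "ay": 0, "az": 0},
    {"tx": -3, "ty": 0, "tz": 86, "ax": 0, "ay": 0, "az": 0},
    {"tx": -3, "ty": 0, "tz": 90, "ax": 0, "ay": 0, "az": 0},
    {"tx": -3, "ty": 0, "tz": 92, "ax": 0, "ay": 0, "az": 0},
    {"tx": -3, "ty": 0, "tz": 94, "ax": 0, "ay": 0, "az": 0},
    {"tx": -3, "ty": 0, "tz": 94, "ax": 0, "ay": 0, "az": 0},
  ],
)

```text
t: 2.8
tcp_pos: [0.5928, 0.0168, 0.1072]
ee_rot: [0.627, 0.779, 0.001, 0.001]
wrist_force: [0.4, 0.9, 1.7]
opening: 0.001
grip_force: 1.2
```

move_arm(
  increments=[
    {"tx": 0, "ty": 0, "tz": 2, "ax": 0, "ay": 0, "az": 0},
    {"tx": 0, "ty": 0, "tz": 4, "ax": 0, "ay": 0, "az": 0},
    {"tx": 0, "ty": 0, "tz": 6, "ax": 0, "ay": 0, "az": 0},
    {"tx": 0, "ty": 0, "tz": 8, "ax": 0, "ay": 0, "az": 0},
    {"tx": 0, "ty": 0, "tz": 9, "ax": 0, "ay": 0, "az": 0},
    {"tx": 0, "ty": 0, "tz": 9, "ax": 0, "ay": 0, "az": 0},
  ],
)

```text
t: 3.4
tcp_pos: [0.5928, 0.0168, 0.0977]
ee_rot: [0.627, 0.779, 0.001, 0.0]
wrist_force: [2.0, 0.3, 6.9]
opening: 0.005
grip_force: 3.1
```

move_arm(
  increments=[
    {"tx": 5, "ty": 0, "tz": 0, "ax": 0, "ay": 0, "az": 0},
    {"tx": 9, "ty": 0, "tz": 0, "ax": 0, "ay": 0, "az": 0},
    {"tx": 12, "ty": 0, "tz": 0, "ax": 0, "ay": 0, "az": 0},
    {"tx": 15, "ty": 0, "tz": 0, "ax": 0, "ay": 0, "az": 0},
    {"tx": 19, "ty": 0, "tz": 0, "ax": 0, "ay": 0, "az": 0},
    {"tx": 24, "ty": 0, "tz": 0, "ax": 0, "ay": 0, "az": 0},
    {"tx": 29, "ty": 0, "tz": 0, "ax": 0, "ay": 0, "az": 0},
    {"tx": 34, "ty": 0, "tz": 0, "ax": 0, "ay": 0, "az": 0},
    {"tx": 39, "ty": 0, "tz": 0, "ax": 0, "ay": 0, "az": 0},
    {"tx": 44, "ty": 0, "tz": 0, "ax": 0, "ay": 0, "az": 0},
  ],
)

```text
t: 4.4
tcp_pos: [0.5838, 0.0588, 0.098]
ee_rot: [0.627, 0.779, 0.001, 0.001]
wrist_force: [2.6, -2.9, 5.4]
opening: 0.002
grip_force: 3.0
```

```bash
python3 g.py
python3 - <<'E'
from h import *
t=snap("top","t2");s=snap("side","s2")
a=cv2.resize(t[140:290,220:420],(400,300),interpolation=3);b=cv2.resize(s[140:290,220:420],(400,300),interpolation=3)
cv2.imwrite("pics/c2.png",np.hstack([a,b]))
E
```

```text
4.4 [0.5838 0.0588 0.098 ] F [ 2.6 -2.9  5.4] open 0.0024386417030970993
shift mm [ -42.2   -0.6 -102. ] rail dir in tool [ 1.     0.002 -0.001]
turn [0.002 0.001 0.002]
```

View pics/c2.png

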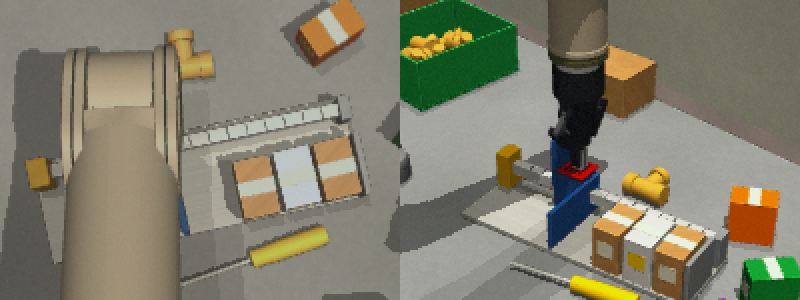

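The stop has slid towards the block (blue plate now at crop x≈570), and the paddle is held down with low forces. Continuing.

move_arm(
  increments=[
    {"tx": 6, "ty": 0, "tz": 0, "ax": 0, "ay": 0, "az": 0},
    {"tx": 13, "ty": 0, "tz": 0, "ax": 0, "ay": 0, "az": 0},
    {"tx": 20, "ty": 0, "tz": 0, "ax": 0, "ay": 0, "az": 0},
    {"tx": 27, "ty": 0, "tz": 0, "ax": 0, "ay": 0, "az": 0},
    {"tx": 34, "ty": 0, "tz": 0, "ax": 0, "ay": 0, "az": 0},
    {"tx": 41, "ty": 0, "tz": 0, "ax": 0, "ay": 0, "az": 0},
    {"tx": 48, "ty": 0, "tz": 0, "ax": 0, "ay": 0, "az": 0},
    {"tx": 55, "ty": 0, "tz": 0, "ax": 0, "ay": 0, "az": 0},
    {"tx": 62, "ty": 0, "tz": 0, "ax": 0, "ay": 0, "az": 0},
    {"tx": 69, "ty": 0, "tz": 0, "ax": 0, "ay": 0, "az": 0},
    {"tx": 76, "ty": 0, "tz": 0, "ax": 0, "ay": 0, "az": 0},
    {"tx": 80, "ty": 0, "tz": 0, "ax": 0, "ay": 0, "az": 0},
  ],
)

```text
t: 5.7
tcp_pos: [0.5668, 0.1375, 0.098]
ee_rot: [0.627, 0.779, 0.001, 0.001]
wrist_force: [4.4, -2.7, 7.0]
opening: 0.006
grip_force: 3.0
```

move_arm(
  increments=[
    {"tx": 3, "ty": 0, "tz": 0, "ax": 0, "ay": 0, "az": 0},
    {"tx": 6, "ty": 0, "tz": 0, "ax": 0, "ay": 0, "az": 0},
    {"tx": 9, "ty": 0, "tz": 0, "ax": 0, "ay": 0, "az": 0},
    {"tx": 12, "ty": 0, "tz": 0, "ax": 0, "ay": 0, "az": 0},
    {"tx": 14, "ty": 0, "tz": 0, "ax": 0, "ay": 0, "az": 0},
    {"tx": 15, "ty": 0, "tz": 0, "ax": 0, "ay": 0, "az": 0},
  ],
)

```text
t: 6.3
tcp_pos: [0.5631, 0.1511, 0.0976]
ee_rot: [0.627, 0.779, -0.0, 0.001]
wrist_force: [2.0, -4.2, 5.5]
opening: -0.005
grip_force: 3.1
```

move_arm(
  increments=[
    {"tx": 2, "ty": 0, "tz": 0, "ax": 0, "ay": 0, "az": 0},
    {"tx": 4, "ty": 0, "tz": 0, "ax": 0, "ay": 0, "az": 0},
    {"tx": 5, "ty": 0, "tz": 0, "ax": 0, "ay": 0, "az": 0},
    {"tx": 5, "ty": 0, "tz": 0, "ax": 0, "ay": 0, "az": 0},
  ],
)

```text
t: 6.7
tcp_pos: [0.5618, 0.156, 0.0976]
ee_rot: [0.627, 0.779, -0.0, 0.001]
wrist_force: [1.0, -4.2, 6.9]
opening: -0.0
grip_force: 3.1
```

move_arm(
  increments=[
    {"tx": 2, "ty": 0, "tz": 0, "ax": 0, "ay": 0, "az": 0},
    {"tx": 3, "ty": 0, "tz": 0, "ax": 0, "ay": 0, "az": 0},
    {"tx": 4, "ty": 0, "tz": 0, "ax": 0, "ay": 0, "az": 0},
    {"tx": 4, "ty": 0, "tz": 0, "ax": 0, "ay": 0, "az": 0},
  ],
)

```text
t: 7.1
tcp_pos: [0.5611, 0.1591, 0.0975]
ee_rot: [0.627, 0.779, -0.0, 0.001]
wrist_force: [1.7, -5.4, 5.2]
opening: 0.004
grip_force: 3.1
```

move_arm(
  increments=[
    {"tx": 1, "ty": 0, "tz": 0, "ax": 0, "ay": 0, "az": 0},
    {"tx": 2, "ty": 0, "tz": 0, "ax": 0, "ay": 0, "az": 0},
    {"tx": 3, "ty": 0, "tz": 0, "ax": 0, "ay": 0, "az": 0},
    {"tx": 3, "ty": 0, "tz": 0, "ax": 0, "ay": 0, "az": 0},
  ],
)

```text
t: 7.5
tcp_pos: [0.561, 0.1592, 0.0975]
ee_rot: [0.628, 0.778, -0.001, 0.002]
wrist_force: [2.7, -14.1, 7.0]
opening: 0.001
grip_force: 3.1
```

```bash
python3 g.py
python3 - <<'E'
from h import *
s=snap("side","s3")
cv2.imwrite("pics/c3.png",cv2.resize(s[160:280,240:400],(800,600),interpolation=3))
E
```

```text
7.5 [0.561  0.1592 0.0975] F [  2.7 -14.1   7. ] open 0.0010920095396964743
shift mm [-145.5    0.6 -101.8] rail dir in tool [ 1.    -0.001 -0.005]
turn [ 0.     0.005 -0.001]
```

View pics/c3.png

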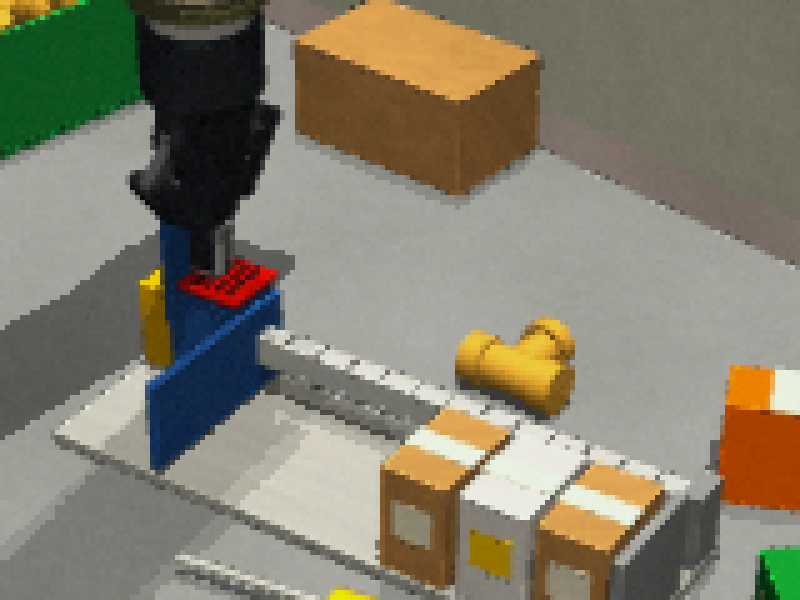

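The stop sits against the yellow block: the plate touches it at crop (165,300), and the force rose to 14 N with no further travel. I'll ease off and lift straight up.

move_arm(
  increments=[
    {"tx": -1.5, "ty": 0, "tz": 0, "ax": 0, "ay": 0, "az": 0},
    {"tx": -2, "ty": 0, "tz": -4, "ax": 0, "ay": 0, "az": 0},
    {"tx": -2, "ty": 0, "tz": -9, "ax": 0, "ay": 0, "az": 0},
    {"tx": -3, "ty": 0, "tz": -16, "ax": 0, "ay": 0, "az": 0},
    {"tx": -6, "ty": 0, "tz": -35, "ax": 0, "ay": 0, "az": 0},
    {"tx": -8, "ty": 0, "tz": -65, "ax": 0, "ay": 0, "az": 0},
    {"tx": -10, "ty": 0, "tz": -105, "ax": 0, "ay": 0, "az": 0},
    {"tx": -10, "ty": 0, "tz": -150, "ax": 0, "ay": 0, "az": 0},
    {"tx": -10, "ty": 40, "tz": -170, "ax": 0, "ay": 0, "az": 0},
    {"tx": -10, "ty": 80, "tz": -170, "ax": 0, "ay": 0, "az": 0},
    {"tx": -10, "ty": 120, "tz": -170, "ax": 0, "ay": 0, "az": 0},
    {"tx": -10, "ty": 120, "tz": -170, "ax": 0, "ay": 0, "az": 0},
  ],
)

```text
t: 8.75
tcp_pos: [0.6811, 0.1813, 0.2629]
ee_rot: [0.626, 0.78, -0.002, -0.001]
wrist_force: [-0.4, -0.0, 0.2]
opening: 0.001
grip_force: 0.0
```

```bash
python3 g.py
python3 - <<'E'
from h import *
t=snap("top","t4");s=snap("side","s4")
a=cv2.resize(t[140:290,200:400],(400,300),interpolation=3);b=cv2.resize(s[160:280,240:400],(400,300),interpolation=3)
cv2.imwrite("pics/c4.png",np.hstack([a,b]))
E
```

```text
8.75 [0.6811 0.1813 0.2629] F [-0.4 -0.   0.2] open 0.0007545382781118937
shift mm [-140.7 -122.    63.8] rail dir in tool [ 1.     0.004 -0.002]
turn [-0.005  0.002  0.004]
```

View pics/c4.png

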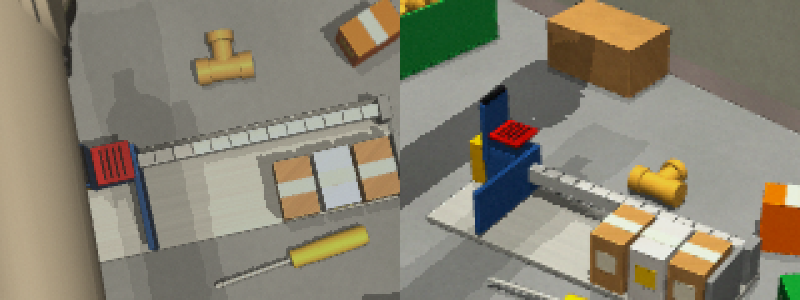

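The stop is at the yellow block with the paddle up (red at crop (515,132)), and the cartons are in place. One numeric check before handing in.

Run:
```python
from h import *
def c(f,x0,y0,x1,y1):
    m=cv2.inRange(cv2.cvtColor(cv2.imread(f),cv2.COLOR_BGR2HSV),(0,150,60),(8,255,255));p=np.argwhere(m[y0:y1,x0:x1])[:,::-1]+[x0,y0]
    return cv2.minAreaRect(p.astype(np.float32))[0]
a=onz("side",[c("pics/side0.png",300,210,340,240)],.095)[0];b=onz("side",[c("pics/s4.png",270,200,310,225)],.095)[0]
print(a,b,np.hypot(*(b-a)[:2]))
t=onz("top",[c("pics/t4.png",240,205,270,235)],.095)[0];print(t)
```

```text
[0.58901509 0.0166217  0.095     ] [0.5620823  0.14609348 0.095     ] 0.13224339411110583
[0.56536245 0.14831054 0.095     ]
```

```bash
python3 -c "
from rig import order
print(order.job_done())"
```

```text
the job is handed in; nothing more can be done
None
```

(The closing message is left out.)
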